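Re-aim the electrode arm of a lab stand and lock it again

ROBOT

A 7-joint arm with a two-finger parallel gripper is mounted at the origin on a cart in front of the work surface, level with it; the furniture and walls round the work are solid. World frame = base frame: x ahead of the robot, y to its left, z up, the work surface at z = 0. Lengths are in mm, angles in rad, forces in N, time in s.
With the tool pointing down it reaches from about 400 to 875 mm from the base axis. Payload 4.4 kg.
Tool frame: the origin (TCP) lies at the very end of the fingers, on their centre line; the grasp point (between the pads) lies 19 mm behind it; z points along the fingers, y is the line along which they close (so a half turn about z gives the same grasp; the last joint's range is limited). The gripper opens to 85 mm and grips with 20 to 120 N. Pads are 22 mm wide; open, the fingers measure 114 mm over their backs; the gripper's body (76 mm by 85 mm) begins 54 mm behind the grasp point. The pads swing forward as they close: fully open they stand 13 mm farther back than shut.
Start: joints at [1.191, 0.628, 0.038, 1.517, -0.027, 0.996, -0.02], TCP at [200.667, -618.264, 210.413] pointing down, gripper open.
Joint ranges: [-3.06, 3.06], [-0.37, 2.12], [-1.25, 1.32], [0.18, 2.47], [-1.1, 4.24], [0.23, 1.98], [-2.94, 2.94]. Speed limits (rad/s): [2.57, 2.57, 3.14, 3.14, 3.14, 3.14, 3.14].

INTERFACE

Orientations are given as [roll, pitch, yaw] about the fixed x, y, z axes, in that order (R = Rz(yaw) Ry(pitch) Rx(roll)).
In Python, from cell import monitor, viewer, workorder gives the robot as it stands.
- The arm moves only by the tool arm_command, never from a script. Its argument "series" is one flat list of numbers, 5 for each row, row after row: the opening in per cent of the stroke, from 0 (shut) to 100 (fully open), then the shift along the tool's x, y, z in cm, then the turn about the tool's z in degrees. In form: [claw, x, y, z, roll, claw, x, y, z, roll, ...]. A call has exactly 5 rows; each row is the pose to reach, as a shift and turn from the pose commanded when the call began, along the tool's axes at that moment; what a row does not reach only later rows make up. A row lasts 1/12 s, in which the tool goes at most 41.7 mm and 7.16 degrees, less where a joint would pass 70% of its speed; a pose out of reach is approached as far as the arm can. A call with a gripper value outside its range is refused whole. The fingers move at their own pace and stop on an object; the grip force is fixed at half the most. Time passes only in rows, so rows that repeat a pose let the fingers close, or fill a call up. It gives the time, the measured TCP pose, the force, the opening and the grip force at its end, in the units of the state.
- monitor.read_state(): the state, without advancing time (a new reading comes with each control period).
- viewer.get_image(name): name is "scene" or "top" or "wrist"; returns (picture, depth): 420x560x3 uint8, red, green, blue; 420x560 float32, mm along the optical axis (not along the pixel's ray), 0 where there is no reading.
- viewer.camera_model(name): a dict with "mtx" (3x3 intrinsics, pixels), "R" (3x3) and "t" (3): a world point X has camera coordinates R X + t. Camera axes: x right, y down, z forward; pixel columns grow to the right and rows downward; lengths in mm; the calibration is good to about 2 mm. A picture is of the moment at which its call begins: read the wrist's pose just before it. camera_model takes no time and is no camera call; for the wrist camera it gives the pose at the moment of the call.
- workorder.finish_job(): hands the job in; it is judged then, once.
The state is a dict: "clock": time; "qpos": joint angles; "qd": joint speeds; "tau": joint torques, N m; "eef_pos": TCP position; "tool_rot": TCP orientation; "force": force on the tool from outside, world axes, zero at the start; "torque": the same for the moment, N m; "width": finger opening in mm; "gripper_force": force on a finger pad.
Only numpy, scipy, OpenCV 4.12 (cv2) and the standard library are available. Lean on these libraries where they do the work, as an engineer would, in place of code of your own. Each camera call takes 0.05 s, during which the arm holds its last target. There are 200 camera calls.

TASK

The electrode arm on the stand points the wrong way: ease its red wing screw off just enough to free the arm (about a sixth of a turn, never more than a third), and only then swing the arm round until the electrode tip stands over the middle of the small beaker (the one with pale contents, not the tall empty one). Then tighten the wing screw by feel until it clamps the arm firmly, which will be further round than where it was at first, and let go; do not force the arm while it is clamped, and leave the beakers, the dropper bottle and the weight where they stand.

Things in the scene. Friction and masses are not known exactly. Their poses are not given: they have to be found in the camera images.
- stand: Fixed electrode stand: round grey foot 110 mm across and 18 mm high, thin pillar, dark cup round a steel swivel ball (r 30 mm, centre 85 mm above the worktop). Origin at the centre of the foot's underside, z up; the swivel axis of the arm is this z axis. The wing screw slopes up from the ball towards the stand's -x side, 30 degrees from vertical.
- swing_angle (a joint): Angle of the electrode arm about the stand's vertical axis, rad: 0 points along the stand's +x, positive anticlockwise seen from above, range -1.9 to 1.9. Slack, it turns with about 0.04 N m and stays where it is left; clamped, it takes about 0.5 N m.
- blue_grip (a point): Centre of the blue grip block on the arm, 40 mm along the arm, 12 mm wide, 16 mm high, 62 mm out from the swivel axis and 135 mm above the worktop. Its x axis points outward along the arm, z up. Steel tube r 5 mm on both sides of it.
- probe_tip (a point): Lower tip of the electrode, on the arm 110 mm from the swivel axis and 105 mm above the worktop. The electrode (r 6 mm, blue cap r 8 mm) stands upright, its top 167 mm above the worktop.
- knob_grip (a point): Grip point of the red wing, on the screw axis 92 mm from the swivel centre. Its z points outward along the axis (up, away from the ball, 30 degrees from vertical). The wing is 40 mm long along its x, 12 mm thick along its y, and reaches 12 mm outward and 22 mm inward of this point; the dark threaded boss (r 9 mm) begins 30 mm inward.
- clamp_knob (a joint): Turn of the wing screw, rad, range -3.1 to 1.3, near 0 (clamped) at the start. Positive is clockwise for someone facing the knob, and tightens; negative loosens. Friction of the thread 0.22 N m; the knob turns in place and drives the spindle 4 mm per rad. With the arm in its first direction the tip leaves the ball at about -0.4; -0.8 is plainly slack.
- clamp_tip: Sliding spindle of the clamp screw with its round brass tip, which presses on the swivel ball; origin at the ball's centre, z outward along the screw axis; moves with the knob.
- swivel_arm: The arm with its steel ball, r 30 mm, 3 mm eccentric, on which the screw tip presses. With the arm 60 to 90 degrees to either side the tip touches only from a screw angle of about -0.1; beyond, clamp force grows about 100 N per rad and the knob's torque 0.4 N m per rad over its slack value. Firm: 40 N or more; past about 55 N it springs back to that when let go. Origin on swivel axis, x along arm.
- small_beaker: Target: small glass beaker with pale contents, 54 mm across, 69 mm high, loose, standing about 110 mm from the stand's axis, left or right of it. Origin at the centre of its underside, z up.
- big_beaker: Bystander: tall empty glass beaker, 72 mm across, 93 mm high, on the other side of the stand. Origin at the centre of its underside.
- dropper_bottle: Bystander: brown dropper bottle, 33 mm across, 102 mm high. Origin at the centre of its underside.
- weight: Bystander: small metal calibration weight, 22 mm across, 32 mm high. Origin at the centre of its underside.
Mind the look-alikes: they are no part of the job. Leave any purple look-alike of the small_beaker alone.

How it is judged (in metres and radians):
On the way, in this order (a step that is already met when the one before it is completed fails the run):
1. the wing screw is eased off until its tip no longer presses, with the arm still in its first direction (contact force between clamp_tip and swivel_arm below 0.5 N and value of joint clamp_knob below -0.3 rad and distance of probe_tip from where it was at the start of the episode below 0.015 m), for 0.1 s.
2. the arm is swung, with the screw slack, until the electrode tip is over the small beaker (horizontal distance between probe_tip and small_beaker below 0.015 m and contact force between clamp_tip and swivel_arm below 3 N), for 0.2 s.
3. the wing screw is tightened again (horizontal distance between probe_tip and small_beaker below 0.015 m and contact force between clamp_tip and swivel_arm above 30 N), for 0.2 s.
At the end, for the whole second after the job is handed in: The electrode tip stands within 15 mm (level distance) of the small beaker's centre line, the screw tip presses on the swivel ball with more than 30 N, the arm is at rest and the beaker stands upright (all of step 3 and velocity of joint swing_angle between -0.05 and 0.05 rad/s and angle between small_beaker's own z axis and vertical below 0.1 rad); the robot touches nothing.
It fails at once if the wing screw was backed off more than about a third of a turn (value of joint clamp_knob below -2.3 rad).
It fails at once if the arm was forced round while it was clamped (contact force between clamp_tip and swivel_arm above 8 N and distance of probe_tip from where it was at the start of the episode above 0.025 m and horizontal distance between probe_tip and small_beaker above 0.03 m).
It fails at once if a beaker was shifted or tipped (distance of any of small_beaker, big_beaker from where it was at the start of the episode above 0.02 m or angle between any of small_beaker, big_beaker's own z axis and vertical above 0.3 rad).
It fails at once if the dropper bottle or the weight was shifted or tipped (distance of any of dropper_bottle, weight from where it was at the start of the episode above 0.02 m or angle between any of dropper_bottle, weight's own z axis and vertical above 0.3 rad).
It also fails if it takes over 67 s, if anything falls off the work surface, if the arm or the gripper's body presses on something with over 40 N, if the wrist force passes 120 N, or if a joint passes its speed limit or range.

## Working session

There is one attempt and no reset: what is moved stays moved. The work goes in short steps, Python scripts to look and compute and a tool call to move; the robot and the scene stay as the last step left them, time stands still between calls to the robot, and variables do not carry over. Pictures are saved under pics/ and viewed, at most 10 in all, crops included, and the job is handed in when it is done.

Besides the shell and the picture viewer there is one more tool, called by a JSON object that holds its "name" and its "arguments", one argument or row to a line. arm_command: Moves the arm, as the interface text tells. Its arguments: {"type":"object","properties":{"series":{"type":"array","items":{"type":"number"}}},"required":["series"]}

```bash
mkdir -p pics; ls; python3 - <<'E'
from cell import monitor, viewer, workorder
import cv2, numpy as np
s=monitor.read_state(); print(s)
for n in("scene","top"):
    p,d=viewer.get_image(n); cv2.imwrite(f"pics/{n}0.png",p[:,:,::-1]); np.save(f"pics/{n}0.npy",d)
    print(n,viewer.camera_model(n))
E
```

```text
pics
{'clock': 0.0, 'qpos': array([ 1.19121519,  0.62934026,  0.03844447,  1.51840056, -0.02699187,
        0.99631048, -0.01999737]), 'qd': array([ 0.00088295, -0.0007494 ,  0.00059171, -0.00135902,  0.00059778,
        0.00036796, -0.00069291]), 'tau': array([-2.03137593e-04, -5.63400793e+01,  1.22599360e+00, -1.93447387e+01,
        1.10557958e-02,  1.04357812e-02,  5.95713516e-06]), 'eef_pos': array([ 200.43731072, -617.60135805,  209.48258095]), 'tool_rot': array([-3.13965242e+00,  3.44278887e-05,  3.13785445e-01]), 'force': array([-0.08956388, -0.24518288,  1.06800923]), 'torque': array([ 0.02840946, -0.02262311,  0.00036353]), 'gripper_force': 0.0, 'width': 85.49777296611552}
scene {'mtx': array([[541.12988433,   0.        , 282.51939011],
       [  0.        , 541.12988433, 205.1506195 ],
       [  0.        ,   0.        ,   1.        ]]), 'R': array([[-0.65600796, -0.75454227,  0.01787519],
       [-0.35661178,  0.28899546, -0.88843101],
       [ 0.6651929 , -0.58919231, -0.45866199]]), 't': array([417.7066016 , 344.09642312, 689.18397315])}
top {'mtx': array([[465.76180862,   0.        , 277.69696675],
       [  0.        , 465.76180862, 218.705576  ],
       [  0.        ,   0.        ,   1.        ]]), 'R': array([[ 0.01671323, -0.99968688, -0.01862273],
       [-0.98154785, -0.01285594, -0.19078401],
       [ 0.19048486,  0.02146772, -0.98145538]]), 't': array([  38.87127235,  619.99267212, 1058.65049336])}
```

View pics/scene0.png

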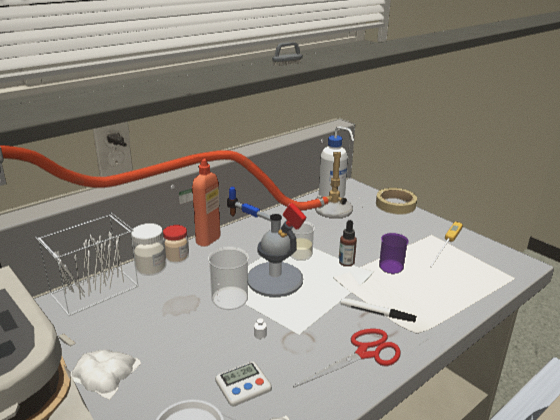

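View pics/top0.png

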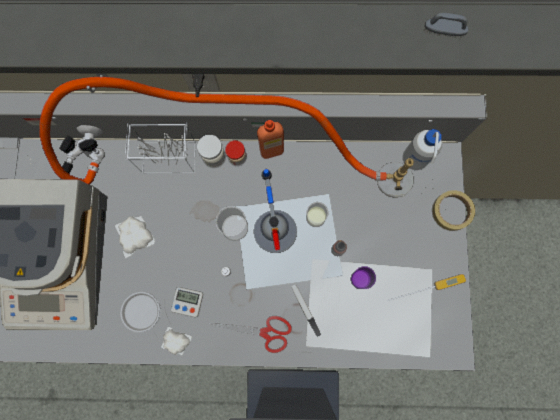

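The scene view shows the stand with its foot at about (275,278), the red wing at (294,215) and the small pale beaker at (300,240). The tall beaker is at (229,278), the bottle at (348,243), the weight at (260,328) and the purple decoy at (393,253). In the top view the foot is at (275,231), the wing at (276,240), the blue arm at (269,190), the small beaker at (317,215) and the tall beaker at (233,223).

```bash
cat > h.py <<'E'
import numpy as np, cv2
from cell import monitor, viewer, workorder
from scipy.spatial.transform import Rotation as Ro
def ray(m,u,v,z):  # world point on pixel ray at world height z
    c=-m["R"].T@m["t"]; r=m["R"].T@np.linalg.inv(m["mtx"])@[u,v,1]
    return c+r*(z-c[2])/r[2]
def cloud(m,d):
    v,u=np.mgrid[:d.shape[0],:d.shape[1]]
    P=np.stack([u*d,v*d,d],-1)@np.linalg.inv(m["mtx"]).T
    return (P-m["t"])@m["R"]
def proj(m,X):
    p=m["mtx"]@(m["R"]@np.asarray(X,float)+m["t"]); return p[:2]/p[2]
E
python3 - <<'E'
from h import *
p=cv2.imread("pics/top0.png"); d=np.load("pics/top0.npy"); m=viewer.camera_model("top")
C=cloud(m,d)
c=p[140:290,200:370]; cv2.imwrite("pics/topc.png",cv2.resize(c,None,fx=4,fy=4,interpolation=cv2.INTER_CUBIC)[:600,:680])
for n in("top","scene"):
    p=cv2.imread(f"pics/{n}0.png"); d=np.load(f"pics/{n}0.npy"); m=viewer.camera_model(n); C=cloud(m,d)
    b,g,r=[p[:,:,i].astype(int) for i in range(3)]
    z=C[...,2]; reg=np.linalg.norm(C[...,:2]-ray(m,*((275,231) if n=="top" else (275,278)),18)[:2],axis=-1)<150
    for k,M in(("red",(r>120)&(g<60)&(b<60)),("blue",(b>110)&(r<70))):
        M=M&reg&(z>90); print(n,k,M.sum(),np.median(C[M],0),C[M].min(0),C[M].max(0))
    # foot top
    M=reg&(abs(z-18)<4); print("foot",M.sum(),C[M].min(0),C[M].max(0))
E
```

```text
top red 97 [552.02986751  49.19099294 176.43650955] [532.54764715  41.89011798 162.01060947] [576.75783825  55.62121486 186.50104363]
top blue 91 [663.38582093  66.77004116 143.78614946] [639.26686909  59.72480531 136.74365731] [709.75186707  77.9234923  169.08008164]
foot 575 [457.12647585 -85.27839795  14.00357947] [650.17275667 190.21672572  21.92178282]
scene red 114 [547.03402375  51.17913549 172.6907619 ] [528.57951575  42.15845107 144.31402384] [572.14103383  59.92660065 182.83218515]
scene blue 88 [662.39879773  69.17196521 142.20857981] [636.34662162  60.03449586 139.07583673] [708.0713164   80.67534884 167.51729981]
foot 1050 [446.28479441 -59.07641147  14.00059349] [642.93008444 192.78269234  21.96812992]
```

View pics/topc.png

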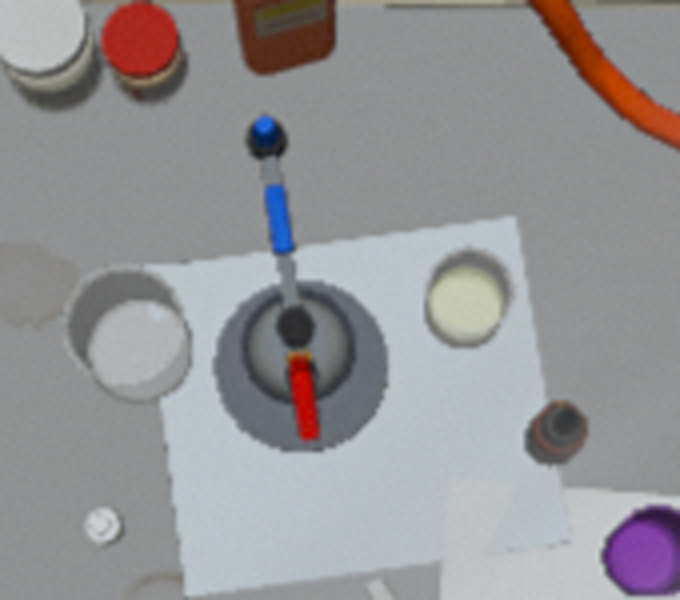

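The 4x crop of the top view shows these positions in crop pixels:
- foot centre (301,366)
- electrode cap (265,128)
- wing from (302,358) to (310,440)
- small beaker rim centre about (468,294)
- bottle (563,418)

The tall beaker and weight are on the left.

```bash
python3 - <<'E'
from h import *
m=viewer.camera_model("top"); f=lambda x,y,z: ray(m,200+x/4-.375,140+y/4-.375,z).round(1)
print("cam",-m["R"].T@m["t"])
print("foot",f(301,366,18),"cap",f(265,128,167),"beaker rim",f(469,294,69),"contents",f(466,305,40),"bottle",f(563,418,102))
print("foot extents",f(214,366,18),f(388,366,18),f(301,281,18),f(301,452,18))
print("rim extents",f(424,298,69),f(513,298,69),f(468,247,69), "base front",f(466,348,3))
d=np.load("pics/scene0.npy"); ms=viewer.camera_model("scene")
for n,mm in(("top",m),("scene",ms)):
    p=cv2.imread(f"pics/{n}0.png"); C=cloud(mm,np.load(f"pics/{n}0.npy"))
    b,g,r=[p[:,:,i].astype(int) for i in range(3)]
    M=(r>110)&(g<60)&(b<60)&(C[...,2]>130)&(C[...,0]>500)&(C[...,0]<600)&(C[...,1]>20)&(C[...,1]<90)
    P=C[M]; 
    for lo in range(525,585,10):
        q=P[(P[:,0]>=lo)&(P[:,0]<lo+10)]
        if len(q): print(n,lo,len(q),q[:,1].min().round(),q[:,1].mean().round(1),q[:,1].max().round(),q[:,2].max().round())
    Q=C[(C[...,2]>95)&(C[...,2]<118)&(np.hypot(C[...,0]-595,C[...,1]-52)<45)]
    if len(Q)>10:
        A=np.c_[2*Q,np.ones(len(Q))]; s=np.linalg.lstsq(A,(Q**2).sum(1),rcond=None)[0]; print("ball",s[:3],np.sqrt(s[3]+s[:3]@s[:3]))
E
```

```text
cam [ 406.24591854   24.10288335 1158.02679636]
foot [596.   55.5  18. ] cap [704.3  73.7 167. ] beaker rim [632.4 -45.3  69. ] contents [631.5 -45.3  40. ] bottle [554.  -96.7 102. ]
foot extents [595.3 109.5  18. ] [596.8   1.6  18. ] [649.9  56.5  18. ] [542.4  54.6  18. ]
rim extents [629.6 -18.5  69. ] [630.3 -71.4  69. ] [661.1 -44.6  69. ] base front [611.4 -47.6   3. ]
top 525 8 42.0 46.2 50.0 171.0
top 535 26 42.0 47.3 53.0 177.0
top 545 25 44.0 49.1 55.0 184.0
top 555 24 46.0 50.7 55.0 187.0
top 565 15 46.0 52.4 58.0 181.0
top 575 4 49.0 52.4 56.0 169.0
ball [595.26130342  55.59332099  88.34936935] 28.454988619496742
scene 525 21 43.0 49.2 53.0 170.0
scene 535 62 42.0 51.3 56.0 175.0
scene 545 73 46.0 53.8 59.0 181.0
scene 555 56 48.0 55.9 60.0 183.0
scene 565 11 55.0 57.9 60.0 170.0
ball [580.27495683  60.49242457 102.82294479] 19.348138427972582
```

```bash
cat >> h.py <<'E'
def go(X,yaw,s=None):  # shift (cm) in current tool axes and roll (deg)
    s=s or monitor.read_state(); R=Ro.from_euler("xyz",s["tool_rot"])
    d=R.inv().apply(np.array(X)-s["eef_pos"])/10
    print("go",X,d.round(2),"roll",round(np.degrees(s["tool_rot"][2]-yaw),1))
E
python3 - <<'E'
from h import *
go([550.5,49,212],.15)
E
```

```text
go [550.5, 49, 212] [ 53.87 -52.61  -0.15] roll 9.4
```

{"name": "arm_command", "arguments": {
  "series": [100, 2.7, -2.63, 0, 0, 100, 5.4, -5.26, 0, 0, 100, 8.1, -7.89, 0, 0, 100, 10.8, -10.52, 0, 0, 100, 13.5, -13.15, 0, 0]
}}

```text
clock: 0.52
eef_pos: [288.8, -449.6, 210.1]
tool_rot: [-3.141, 0.0, 0.313]
force: [0.4, 0.5, -0.0]
width: 85.2
gripper_force: 0.0
```

{"name": "arm_command", "arguments": {
  "series": [100, 2.7, -2.63, 0, 0, 100, 5.4, -5.26, 0, 0, 100, 8.1, -7.89, 0, 0, 100, 10.8, -10.52, 0, 0, 100, 13.5, -13.15, 0, 0]
}}

```text
clock: 0.93
eef_pos: [376.6, -283.0, 210.3]
tool_rot: [-3.141, 0.0, 0.314]
force: [1.2, 0.2, -0.2]
width: 85.1
gripper_force: 0.0
```

{"name": "arm_command", "arguments": {
  "series": [100, 2.7, -2.63, 0, 0, 100, 5.4, -5.26, 0, 0, 100, 8.1, -7.89, 0, 0, 100, 10.8, -10.52, 0, 0, 100, 12.0, -11.7, 0, 0]
}}

```text
clock: 1.35
eef_pos: [456.5, -131.1, 210.3]
tool_rot: [-3.14, -0.002, 0.32]
force: [-0.2, -0.1, -0.4]
width: 85.2
gripper_force: 0.0
```

```bash
python3 - <<'E'
from h import *
s=monitor.read_state(); print(s["clock"],s["eef_pos"],s["tool_rot"],s["qpos"].round(2),s["force"],s["torque"])
go([550.5,49,212],.15)
p,d=viewer.get_image("wrist"); np.save("pics/w1.npy",d); cv2.imwrite("pics/w1.png",p[:,:,::-1])
E
```

```text
1.35 [ 456.46406468 -131.07196053  210.34206394] [-3.13968645e+00 -1.87204134e-03  3.19984432e-01] [ 0.24  0.38 -0.02  1.99  0.01  0.77 -1.04] [-0.18551497 -0.10345539 -0.38828923] [-0.01425585  0.01630134  0.00780284]
go [550.5, 49, 212] [ 14.59 -14.14  -0.11] roll 9.7
```

View pics/w1.png

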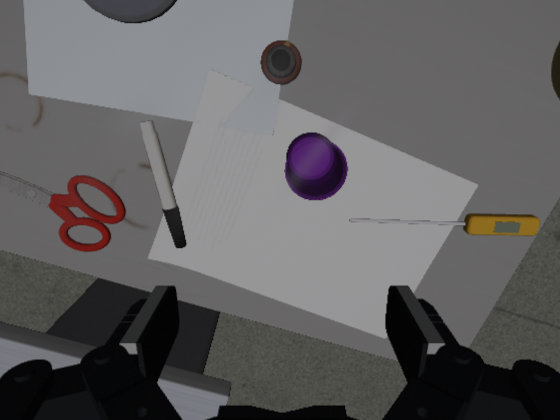

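The wrist view, taken on the way at height 210, shows the purple decoy at (316,165), the bottle at (281,62) and the foot edge at (130,10). Tool +x is up in the image.

{"name": "arm_command", "arguments": {
  "series": [60, 2.7, -2.63, 0, 0, 60, 5.4, -5.26, 0, 0, 60, 8.1, -7.89, 0, 0, 60, 10.8, -10.52, 0, 0, 60, 13.5, -13.15, 0, 0]
}}

```text
clock: 1.82
eef_pos: [542.4, 31.5, 210.2]
tool_rot: [3.141, 0.001, 0.313]
force: [-0.1, 0.0, 0.9]
width: 51.2
gripper_force: 0.0
```

{"name": "arm_command", "arguments": {
  "series": [60, 1.1, -1, 0, 4, 60, 1.1, -1, 0, 9.7, 60, 1.1, -1, 0, 9.7, 60, 1.1, -1, 0, 9.7, 60, 1.1, -1, 0, 9.7]
}}

```text
clock: 2.23
eef_pos: [549.0, 42.0, 210.3]
tool_rot: [3.141, 0.001, 0.145]
force: [-0.2, 0.1, 0.1]
width: 51.4
gripper_force: 0.0
```

```bash
python3 - <<'E'
from h import *
s=monitor.read_state(); print(s["clock"],s["eef_pos"],s["tool_rot"],s["qpos"].round(2),s["force"],s["torque"],s["width"])
go([550.5,49,158],.15)
m=viewer.camera_model("wrist")
p,d=viewer.get_image("wrist"); np.save("pics/w2.npy",d); cv2.imwrite("pics/w2.png",p[:,:,::-1])
C=cloud(m,d); r,g,b=[p[:,:,i].astype(int) for i in range(3)]
M=(r>90)&(g<50)&(b<50)&(C[...,2]>130)&(C[...,0]>500)&(C[...,0]<600)&(C[...,1]>20)&(C[...,1]<90)
P=C[M]; print(len(P),P.min(0),P.max(0))
for lo in range(520,590,10):
    q=P[(P[:,0]>=lo)&(P[:,0]<lo+10)]
    if len(q): print(lo,len(q),q[:,1].min().round(1),q[:,1].mean().round(1),q[:,1].max().round(1),q[:,2].max().round())
E
```

```text
2.2333 [549.0472542   42.02424694 210.26152098] [3.14100457e+00 8.07457555e-04 1.45230918e-01] [-0.14  0.49  0.01  1.8  -0.01  0.86 -1.55] [-0.21694243  0.08279383  0.14938742] [-0.02695674 -0.02680585 -0.00807379] 51.40230599222007
go [550.5, 49, 158] [ 0.25 -0.67  5.23] roll -0.3
1319 [530.8805941   41.96872059 157.73335303] [578.86435576  58.55233786 183.77893766]
530 143 42.0 47.3 53.2 171.0
540 204 42.9 48.7 54.6 177.0
550 230 44.8 50.5 56.1 183.0
560 402 46.6 52.3 57.8 184.0
570 340 48.2 53.3 58.6 175.0
```

View pics/w2.png

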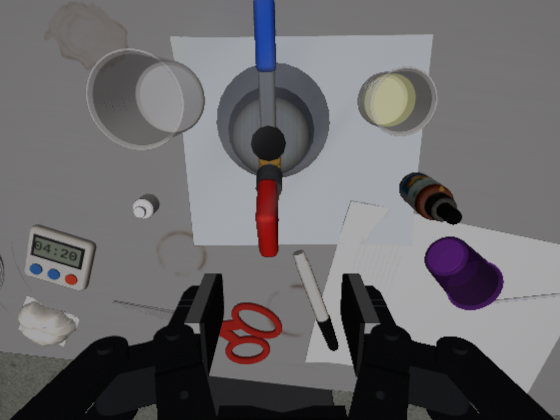

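The wrist view shows the wing at (267,215), running radially and nearly upright. The boss is below it and the arm tube goes up at (265,60). The small beaker is at (390,100).

{"name": "arm_command", "arguments": {
  "series": [60, 0.25, -0.75, 1, 0, 60, 0.25, -0.75, 3, 0, 60, 0.25, -0.75, 5.2, 0, 18, 0.25, -0.75, 5.2, 0, 18, 0.25, -0.75, 5.2, 0]
}}

```text
clock: 2.7
eef_pos: [549.8, 50.9, 157.3]
tool_rot: [-3.141, 0.003, 0.145]
force: [-0.1, -0.7, -0.8]
width: 27.8
gripper_force: 0.0
```

{"name": "arm_command", "arguments": {
  "series": [18, 0, 0, 0, 0, 18, 0, 0, 0, 0, 18, 0, 0, 0, -3, 18, 0, 0, 0, -6, 18, 0, 0, 0, -9]
}}

```text
clock: 3.12
eef_pos: [551.8, 51.1, 159.7]
tool_rot: [3.141, -0.002, 0.304]
force: [-0.4, 0.3, -0.1]
width: 15.3
gripper_force: 0.0
```

```bash
python3 - <<'E'
from h import *
s=monitor.read_state(); print(s["clock"],s["eef_pos"],s["tool_rot"],s["force"],s["torque"],s["width"],s["gripper_force"])
E
```

```text
3.1167 [551.79209807  51.06921538 159.67491275] [ 3.14104764e+00 -2.34018578e-03  3.04144791e-01] [-0.39235447  0.27223945 -0.10080932] [ 0.00386563  0.03599312 -0.01298857] 15.30662355296225 0.0
```

{"name": "arm_command", "arguments": {
  "series": [18, 0, 0, 0, -4, 18, 0, 0, 0, -8, 18, 0, 0, 0, -12, 18, 0, 0, 0, -16, 18, 0, 0, 0, -20]
}}

```text
clock: 3.53
eef_pos: [551.2, 48.5, 159.6]
tool_rot: [3.139, 0.001, 0.652]
force: [-0.2, -6.1, 0.5]
width: 15.4
gripper_force: 2.3
```

{"name": "arm_command", "arguments": {
  "series": [18, 0, 0, 0, -4, 18, 0, 0, 0, -8, 18, 0, 0, 0, -12, 18, 0, 0, 0, -16, 18, 0, 0, 0, -20]
}}

```text
clock: 3.95
eef_pos: [551.9, 46.8, 159.8]
tool_rot: [3.137, 0.003, 1.0]
force: [0.7, -7.8, 2.6]
width: 15.7
gripper_force: 3.7
```

```bash
cat >> h.py <<'E'
def wing(n="top"):
    s=monitor.read_state(); print(s["clock"],s["eef_pos"].round(1),s["tool_rot"].round(3),s["force"].round(1),s["torque"].round(3),s["width"].round(1),s["gripper_force"])
    m=viewer.camera_model(n); p,d=viewer.get_image(n); C=cloud(m,d); r,g,b=[p[:,:,i].astype(int) for i in range(3)]
    M=(r>90)&(g<50)&(b<50)&(C[...,2]>130)&(np.hypot(C[...,0]-550,C[...,1]-49)<45); P=C[M]
    # fit plate angle: minimise thickness of visible wing points across the plate normal
    y=.15; X=np.array([.866*np.cos(y),.866*np.sin(y),.5]); Y=np.array([-np.sin(y),np.cos(y),0])
    th=np.arange(-1.6,1.3,.02); G=np.array([550.5,49.3,164.7])
    w=[np.ptp(np.percentile((P-G)@(np.cos(t)*Y-np.sin(t)*X),[3,97])) for t in -th]
    i=np.argsort(w)[:5]; print(n,len(P),"theta cand",th[i].round(2),np.array(w)[i].round(1)); return p
E
python3 - <<'E'
from h import *
a=wing("top");b=wing("wrist"); c=wing("scene")
cv2.imwrite("pics/s3.png",np.hstack([cv2.resize(x,None,fx=k,fy=k)[:400,:400] for x,k in((b[60:340,130:410],1.43),(c[160:300,220:360],2.86))])[:,:,::-1])
E
```

```text
Traceback (most recent call last):
  File "h.py", line 18, in wing
    s=monitor.read_state(); print(s["clock"],s["eef_pos"].round(1),s["tool_rot"].round(3),s["force"].round(1),s["torque"].round(3),s["width"].round(1),s["gripper_force"])
                                                                                                                                   ^^^^^^^^^^^^^^^^
AttributeError: 'float' object has no attribute 'round'
```

```bash
sed -i 's/s\["width"\].round(1)/round(s["width"],1)/' h.py; python3 - <<'E'
from h import *
a=wing("top");b=wing("wrist"); c=wing("scene")
cv2.imwrite("pics/s3.png",np.hstack([cv2.resize(x,None,fx=k,fy=k)[:400,:400] for x,k in((b[60:340,130:410],1.43),(c[160:300,220:360],2.86))])[:,:,::-1])
E
```

```text
3.95 [551.9  46.8 159.8] [3.137e+00 3.000e-03 1.000e+00] [ 0.7 -7.8  2.6] [-1.682 -0.102 -0.113] 15.7 3.715609274804592Traceback (most recent call last):
  File "<stdin>", line 2, in <module>
  File "h.py", line 24, in wing
    w=[np.ptp(np.percentile((P-G)@(np.cos(t)*Y-np.sin(t)*X),[3,97])) for t in -th]
              ~~~~~~~~~~~~~^^^^^^^^^^^^^^^^^^^^^^^^^^^^^^^^^^^^^^^^
    return _quantile_unchecked(
        a, q, axis, out, overwrite_input, method, keepdims, weights)
    return _ureduce(a,
                    func=_quantile_ureduce_func,
    ...<5 lines>...
                    overwrite_input=overwrite_input,
                    method=method)
    r = func(a, **kwargs)
    result = _quantile(arr,
                       quantiles=q,
    ...<2 lines>...
                       out=out,
                       weights=wgt)
    slices_having_nans = np.isnan(arr[-1, ...])
                                  ~~~^^^^^^^^^
IndexError: index -1 is out of bounds for axis 0 with size 0
```

Top view is covered by the gripper; back off upward to look.

{"name": "arm_command", "arguments": {
  "series": [45, 0, 0, 0, 0, 45, 0, 0, 0, 0, 45, 0, 0, -1.5, 0, 45, 0, 0, -4, 0, 45, 0, 0, -6, 0]
}}

```text
clock: 4.42
eef_pos: [551.1, 51.9, 219.9]
tool_rot: [3.141, -0.001, 1.0]
force: [0.6, 0.4, 0.0]
width: 38.6
gripper_force: 0.0
```

```bash
python3 - <<'E'
from h import *
b=wing("wrist"); c=wing("scene")
cv2.imwrite("pics/s3.png",np.hstack([cv2.resize(x,None,fx=k,fy=k)[:400,:400] for x,k in((b[60:340,130:410],1.43),(c[160:300,220:360],2.86))])[:,:,::-1])
E
```

```text
4.4167 [551.1  51.9 219.9] [ 3.141e+00 -1.000e-03  1.000e+00] [0.6 0.4 0. ] [ 0.068  0.006 -0.001] 38.6 0.0
wrist 1192 theta cand [-0.16 -0.18 -0.14 -0.2  -0.12] [ 9.7  9.8  9.8  9.9 10. ]
4.4667 [553.8  52.4 223.9] [ 3.136 -0.006  1.   ] [1.  0.  2.5] [-0.01  -0.135  0.011] 38.5 0.0
scene 271 theta cand [-0.12 -0.14 -0.16 -0.1  -0.18] [4.7 4.8 4.9 5.1 5.2]
```

View pics/s3.png

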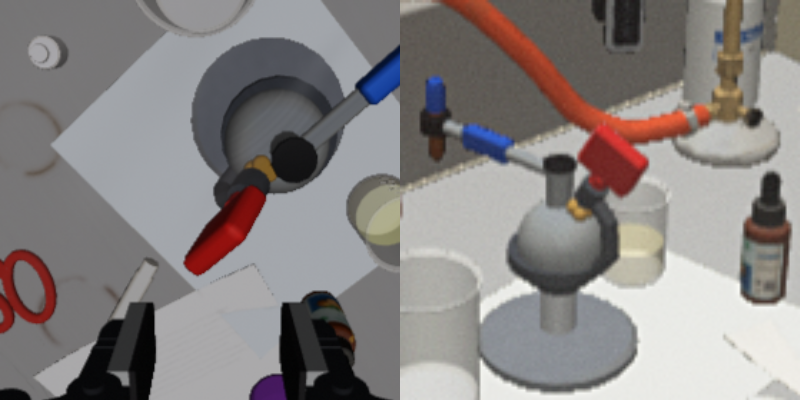

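The wrist crop (left) shows the wing turned only slightly from the arm line, at (225,235). The scene crop (right) shows the wing face at (615,160), with the arm unmoved. I need to see why it turned so little.

```bash
python3 - <<'E'
from h import *
s=monitor.read_state(); print(s["eef_pos"],s["tool_rot"],s["width"])
m=viewer.camera_model("wrist"); p,d=viewer.get_image("wrist"); C=cloud(m,d)
print("cam",-m["R"].T@m["t"])
T=Ro.from_euler("xyz",s["tool_rot"]); 
for k in (0,-19,40): print(k,proj(m,s["eef_pos"]+T.apply([0,0,k])))
print("knobgrip px",proj(m,[550.5,49,165]))
L=(C-s["eef_pos"])@T.as_matrix()
M=(d>0)&(L[...,2]<8)&(L[...,2]>-60); Q=L[M]; 
for a,b in((-60,-40),(-40,-25),(-25,-15),(-15,-8),(-8,-3),(-3,3),(3,8)):
    q=Q[(Q[:,2]>=a)&(Q[:,2]<b)]
    if len(q): print(a,b,len(q),q.min(0).round(1),q.max(0).round(1))
E
```

```text
[553.63855517  52.31926095 222.26097277] [ 3.13578676 -0.00557282  1.00021317] 38.54750879215835
cam [598.08807412 121.79636319 385.77042354]
0 [280.10469664 264.06198037]
-19 [279.91877677 283.65162897]
40 [280.39655679 233.30982021]
knobgrip px [278.67545352 230.06044663]
-60 -40 3332 [-12.5 -32.2 -60. ] [ 11.1  33.8 -40. ]
-40 -25 1477 [-12.1 -32.1 -40. ] [ 11.1  33.7 -25. ]
-25 -15 94 [-11.6 -22.3 -25. ] [  9.5  25.9 -21.5]
```

The visible fingertips end about 20 mm behind the TCP at this opening, so the fingers only held the wing's top corner. I'll regrip about 17 mm lower.

{"name": "arm_command", "arguments": {
  "series": [50, -0.2, 0, 0, 7, 50, -0.2, 0, 0, 14, 50, -0.2, 0, 0, 21, 50, -0.2, 0, 0, 28, 50, -0.2, 0, 0, 35]
}}

```text
clock: 4.98
eef_pos: [549.2, 49.6, 217.6]
tool_rot: [-3.141, 0.001, 0.383]
force: [0.1, -1.1, -0.8]
width: 42.4
gripper_force: 0.0
```

{"name": "arm_command", "arguments": {
  "series": [50, 0, 0, 2, 5.5, 50, 0, 0, 4, 5.5, 50, 0, 0, 6, 5.5, 50, 0, 0, 7.9, 5.5, 18, 0, 0, 7.9, 5.5]
}}

```text
clock: 5.4
eef_pos: [546.4, 49.3, 135.4]
tool_rot: [-3.14, 0.008, 0.293]
force: [-1.0, -0.0, 0.5]
width: 32.1
gripper_force: 0.0
```

{"name": "arm_command", "arguments": {
  "series": [18, 0, 0, 0, 0, 18, 0, 0, 0, 0, 18, 0, 0, 0, 0, 18, 0, 0, 0, -5, 18, 0, 0, 0, -10]
}}

```text
clock: 5.82
eef_pos: [550.7, 50.9, 140.6]
tool_rot: [-3.141, -0.003, 0.472]
force: [-0.2, 2.3, -2.3]
width: 15.3
gripper_force: 6.1
```

```bash
python3 - <<'E'
from h import *
b=wing("wrist"); c=wing("scene")
cv2.imwrite("pics/s4.png",np.hstack([cv2.resize(x,None,fx=k,fy=k)[:400,:400] for x,k in((b[100:380,130:410],1.43),(c[160:300,220:360],2.86))])[:,:,::-1])
E
```

```text
5.8167 [550.7  50.9 140.6] [-3.141e+00 -3.000e-03  4.720e-01] [-0.2  2.3 -2.3] [ 0.415  0.065 -0.216] 15.3 6.104854932054877
wrist 2586 theta cand [-0.18 -0.16 -0.14 -0.2  -0.12] [9.5 9.5 9.6 9.6 9.7]
5.8667 [550.8  50.8 140.5] [-3.141e+00 -3.000e-03  4.760e-01] [-0.3  2.9 -2. ] [ 0.668 -0.018 -0.15 ] 15.4 5.418314337730408
scene 153 theta cand [-0.3  -0.32 -0.34 -0.28 -0.36] [16.9 17.  17.1 17.2 17.3]
```

View pics/s4.png

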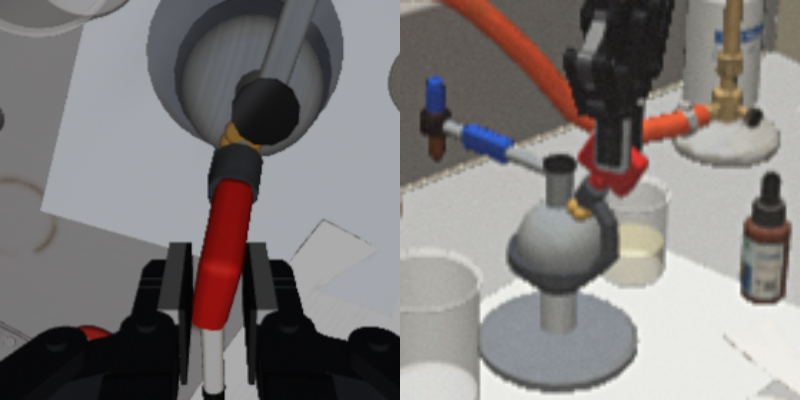

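Now the fingers straddle the wing well, at (215,260) in the wrist crop and (615,155) in the scene crop. I'll keep turning.

{"name": "arm_command", "arguments": {
  "series": [18, 0, 0, 0, -4, 18, 0, 0, 0, -8, 18, 0, 0, 0, -12, 18, 0, 0, 0, -16, 18, 0, 0, 0, -20]
}}

```text
clock: 6.33
eef_pos: [550.4, 50.4, 140.9]
tool_rot: [3.141, -0.002, 0.816]
force: [-2.9, 3.7, 7.1]
width: 15.4
gripper_force: 23.1
```

{"name": "arm_command", "arguments": {
  "series": [18, 0, 0, 0, -4, 18, 0, 0, 0, -8, 18, 0, 0, 0, -12, 18, 0, 0, 0, -16, 18, 0, 0, 0, -18]
}}

```text
clock: 6.75
eef_pos: [550.3, 49.8, 141.4]
tool_rot: [3.14, -0.001, 1.13]
force: [-4.0, 2.6, 9.3]
width: 15.3
gripper_force: 39.3
```

```bash
python3 - <<'E'
from h import *
b=wing("wrist")
E
```

```text
6.75 [550.3  49.8 141.4] [ 3.14e+00 -1.00e-03  1.13e+00] [-4.   2.6  9.3] [ 0.285  0.618 -0.515] 15.3 39.34434778871946
wrist 3285 theta cand [-0.88 -0.86 -0.9  -0.92 -0.84] [9.2 9.3 9.4 9.5 9.5]
```

{"name": "arm_command", "arguments": {
  "series": [45, 0, 0, 0, 0, 45, 0, 0, 0, 0, 45, 0, 0, -2.5, 0, 45, 0, 0, -5, 0, 45, 0, 0, -7.5, 0]
}}

```text
clock: 7.22
eef_pos: [549.8, 48.6, 215.2]
tool_rot: [-3.141, 0.001, 1.129]
force: [0.8, -0.0, 0.4]
width: 38.7
gripper_force: 0.0
```

{"name": "arm_command", "arguments": {
  "series": [45, 0, 0, 0, 7, 45, 0, 0, 0, 14, 45, 0, 0, 0, 21, 45, 0, 0, 0, 28, 45, 0, 0, 0, 35]
}}

```text
clock: 7.63
eef_pos: [550.2, 48.5, 214.8]
tool_rot: [3.14, -0.0, 0.511]
force: [-0.4, -0.4, 0.7]
width: 38.1
gripper_force: 0.0
```

{"name": "arm_command", "arguments": {
  "series": [45, 0, 0, 0, 7, 45, 0, 0, 0, 14, 45, 0, 0, 0, 20, 45, 0, 0, 0, 20, 45, 0, 0, 0, 20]
}}

```text
clock: 8.05
eef_pos: [550.0, 49.0, 214.6]
tool_rot: [3.141, -0.0, 0.173]
force: [-0.1, 0.6, 0.1]
width: 38.3
gripper_force: 0.0
```

```bash
python3 - <<'E'
from h import *
b=wing("wrist"); c=wing("scene"); go([657.1,65.8,180],.167)
E
```

```text
8.05 [550.   49.  214.6] [ 3.141 -0.     0.173] [-0.1  0.6  0.1] [ 0.013 -0.023 -0.009] 38.3 0.0
wrist 2606 theta cand [-0.88 -0.9  -0.86 -0.84 -0.92] [8.7 8.8 8.8 9.  9. ]
8.1 [550.   49.1 214.6] [ 3.141 -0.     0.173] [ 1.   0.5 -0.2] [-0.024  0.075  0.009] 38.3 0.0
scene 266 theta cand [-0.78 -0.74 -0.76 -0.8  -0.84] [6.4 6.6 6.7 6.7 6.8]
go [657.1, 65.8, 180] [10.84  0.2   3.45] roll 0.3
```

{"name": "arm_command", "arguments": {
  "series": [45, 3.7, 0.1, 0, 0, 45, 7.4, 0.1, 0, 0, 45, 10.8, 0.2, 0, 0, 45, 10.8, 0.2, 2, 0, 45, 10.8, 0.2, 4, 0]
}}

```text
clock: 8.57
eef_pos: [659.7, 66.0, 174.6]
tool_rot: [-3.141, -0.004, 0.172]
force: [-0.6, -0.7, -0.5]
width: 38.5
gripper_force: 0.0
```

{"name": "arm_command", "arguments": {
  "series": [45, 0, 0, 2, 0, 45, 0, 0, 4, 0, 45, 0, 0, 6.4, 0, 22, 0, 0, 6.4, 0, 22, 0, 0, 6.4, 0]
}}

```text
clock: 8.98
eef_pos: [655.7, 65.4, 109.4]
tool_rot: [-3.141, 0.003, 0.171]
force: [1.0, -0.0, 1.3]
width: 19.0
gripper_force: 0.0
```

```bash
python3 - <<'E'
from h import *
s=monitor.read_state();print(s["clock"],s["eef_pos"],s["tool_rot"],s["width"],s["force"],s["qpos"].round(2))
p,d=viewer.get_image("wrist");c,d=viewer.get_image("scene")
cv2.imwrite("pics/s5.png",np.hstack([cv2.resize(x,None,fx=k,fy=k)[:400,:400] for x,k in((p[100:380,130:410],1.43),(c[160:300,200:340],2.86))])[:,:,::-1])
# arc plan: steps in the tool frame at each call
a0=.167; S=np.array([596,55.5]); 
for k in range(5):
    a=a0-k*np.radians(20); b=a0-min((k+1)*20,79.7)*np.pi/180
    for f in (.2,.4,.6,.8,1):
        e=a+(b-a)*f; dd=62*np.array([np.cos(e)-np.cos(a),np.sin(e)-np.sin(a)])/10
        print(k,round(f,1),"radial",(dd@[np.cos(a),np.sin(a)]).round(2),"tooly",(dd@[np.sin(a),-np.cos(a)]).round(2),np.degrees(a-e).round(1))
E
```

```text
8.9833 [655.65440718  65.35792304 109.38955701] [-3.14130042e+00  2.94477309e-03  1.71287691e-01] 19.01340147035327 [ 0.9928844  -0.04402818  1.25849459] [-0.1   0.75 -0.06  1.58  0.06  0.82 -1.59]
0 0.2 radial -0.02 tooly 0.43 4.0
0 0.4 radial -0.06 tooly 0.86 8.0
0 0.6 radial -0.14 tooly 1.29 12.0
0 0.8 radial -0.24 tooly 1.71 16.0
0 1 radial -0.37 tooly 2.12 20.0
1 0.2 radial -0.02 tooly 0.43 4.0
1 0.4 radial -0.06 tooly 0.86 8.0
1 0.6 radial -0.14 tooly 1.29 12.0
1 0.8 radial -0.24 tooly 1.71 16.0
1 1 radial -0.37 tooly 2.12 20.0
2 0.2 radial -0.02 tooly 0.43 4.0
2 0.4 radial -0.06 tooly 0.86 8.0
2 0.6 radial -0.14 tooly 1.29 12.0
2 0.8 radial -0.24 tooly 1.71 16.0
2 1 radial -0.37 tooly 2.12 20.0
3 0.2 radial -0.01 tooly 0.43 3.9
3 0.4 radial -0.06 tooly 0.85 7.9
3 0.6 radial -0.13 tooly 1.27 11.8
3 0.8 radial -0.23 tooly 1.68 15.8
3 1 radial -0.36 tooly 2.09 19.7
4 0.2 radial -0.0 tooly -0.01 -0.1
4 0.4 radial -0.0 tooly -0.01 -0.1
4 0.6 radial -0.0 tooly -0.02 -0.2
4 0.8 radial -0.0 tooly -0.03 -0.2
4 1 radial -0.0 tooly -0.03 -0.3
```

View pics/s5.png

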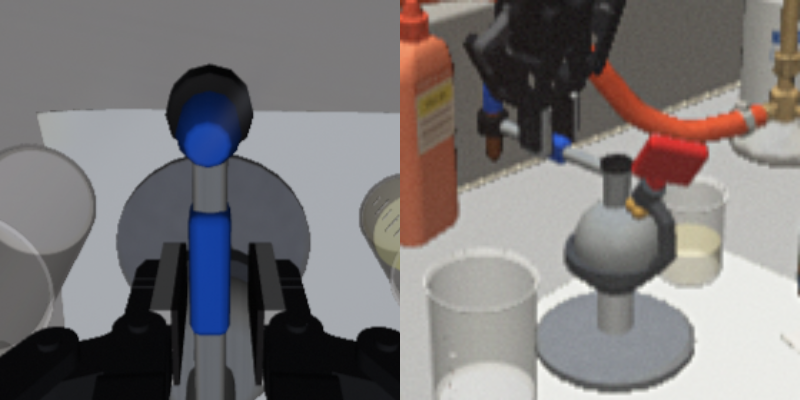

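The wrist crop shows the blue grip at (209,270) centred between the fingers. The scene crop shows the fingers straddling the arm at (550,140).

{"name": "arm_command", "arguments": {
  "series": [20, -0.02, 0.43, 0, 4, 20, -0.06, 0.86, 0, 8, 20, -0.14, 1.29, 0, 12, 20, -0.24, 1.71, 0, 16, 20, -0.37, 2.12, 0, 20]
}}

```text
clock: 9.5
eef_pos: [657.7, 44.7, 112.6]
tool_rot: [-3.14, -0.003, -0.181]
force: [-1.3, 0.5, 0.2]
width: 17.2
gripper_force: 0.4
```

{"name": "arm_command", "arguments": {
  "series": [20, -0.02, 0.43, 0, 4, 20, -0.06, 0.86, 0, 8, 20, -0.14, 1.29, 0, 12, 20, -0.24, 1.71, 0, 16, 20, -0.37, 2.12, 0, 20]
}}

```text
clock: 9.92
eef_pos: [650.5, 24.6, 112.7]
tool_rot: [-3.139, -0.002, -0.53]
force: [-0.4, 0.7, -0.2]
width: 17.1
gripper_force: 0.4
```

{"name": "arm_command", "arguments": {
  "series": [20, -0.02, 0.43, 0, 4, 20, -0.06, 0.86, 0, 8, 20, -0.14, 1.29, 0, 12, 20, -0.24, 1.71, 0, 16, 20, -0.37, 2.12, 0, 20]
}}

```text
clock: 10.33
eef_pos: [636.8, 8.3, 112.7]
tool_rot: [-3.138, -0.001, -0.879]
force: [0.1, 1.4, -1.4]
width: 17.1
gripper_force: 0.4
```

```bash
python3 - <<'E'
from h import *
s=monitor.read_state();print(s["clock"],s["eef_pos"],s["tool_rot"],s["width"],s["force"],s["qpos"].round(2))
for n in("wrist","scene","top"):
    m=viewer.camera_model(n); p,d=viewer.get_image(n); C=cloud(m,d); r,g,b=[p[:,:,i].astype(int) for i in range(3)]
    M=(b>80)&(r<60)&(g<b*.6)&(C[...,2]>155)&(C[...,2]<175)&(np.hypot(C[...,0]-596,C[...,1]-55)<140); P=C[M]
    if len(P): print(n,len(P),np.median(P,0),(P.min(0)+P.max(0))/2, np.degrees(np.arctan2(*(np.median(P,0)-[596,55.5,0])[[1,0]])))
E
```

```text
10.3333 [636.80015012   8.27347897 112.67328326] [-3.13751311e+00 -1.31302190e-03 -8.78889681e-01] 17.14973698245586 [ 0.09754768  1.36042993 -1.36325277] [-0.19  0.73  0.22  1.65 -0.21  0.78 -2.32]
wrist 782 [669.49907319 -27.66120479 166.40216531] [669.13172071 -27.39591439 166.15985784] -48.52928657308214
scene 33 [662.58492316 -25.34105046 161.25670686] [663.30696613 -25.53955683 161.18137372] -50.52334231520178
```

{"name": "arm_command", "arguments": {
  "series": [20, -0.02, 0.43, 0, 4, 20, -0.06, 0.86, 0, 8, 20, -0.14, 1.29, 0, 12, 20, -0.24, 1.71, 0, 16, 20, -0.41, 2.24, 0, 19]
}}

```text
clock: 10.9
eef_pos: [617.1, -2.9, 111.6]
tool_rot: [-3.138, -0.0, -1.208]
force: [0.9, 0.5, 0.1]
width: 17.6
gripper_force: 0.6
```

```bash
python3 - <<'E'
from h import *
s=monitor.read_state();print(s["clock"],s["eef_pos"],s["tool_rot"],s["width"],s["force"],s["qpos"].round(2))
for n in("wrist",):
    m=viewer.camera_model(n); p,d=viewer.get_image(n); C=cloud(m,d); r,g,b=[p[:,:,i].astype(int) for i in range(3)]
    M=(b>80)&(r<60)&(g<b*.6)&(C[...,2]>155)&(C[...,2]<175)&(np.hypot(C[...,0]-596,C[...,1]-55)<140); P=C[M]
    if len(P): print(n,len(P),np.median(P,0),(P.min(0)+P.max(0))/2, np.degrees(np.arctan2(*(np.median(P,0)-[596,55.5,0])[[1,0]])))
    M=(r>150)&(g>150)&(b<g*.88)&(np.hypot(C[...,0]-632,C[...,1]+45)<40); print("yellow",M.sum(),C[M].min(0),C[M].max(0))
cv2.imwrite("pics/s6.png",p[:,:,::-1])
E
```

```text
10.9 [617.08812983  -2.92060792 111.57184901] [-3.13805105e+00 -3.42369722e-04 -1.20825497e+00] 17.558918893626775 [0.86224274 0.48563521 0.14177567] [-0.23  0.72  0.31  1.71 -0.3   0.75 -2.55]
wrist 788 [635.21507364 -47.45847512 166.35576687] [635.09899234 -47.06148975 165.77741779] -69.14904227176831
yellow 2333 [614.53013006 -69.90760935  25.96480814] [656.34905972 -29.52430503  67.20891015]
```

View pics/s6.png

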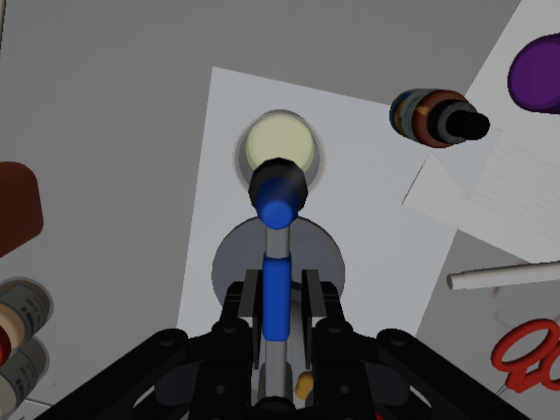

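The wrist view shows the cap at (277,205), in line with the beaker centre column (280), and the computed offset is about 4 mm. I'll release and go back to the wing.

{"name": "arm_command", "arguments": {
  "series": [45, 0, 0, 0, 0, 45, 0, 0, 0, 0, 45, 0, 0, -3.3, 0, 45, 0, 0, -6.6, 0, 45, 0, 0, -10.2, 0]
}}

```text
clock: 11.37
eef_pos: [615.0, -3.5, 212.9]
tool_rot: [3.14, 0.001, -1.206]
force: [-0.0, -0.0, -0.2]
width: 38.1
gripper_force: 0.0
```

{"name": "arm_command", "arguments": {
  "series": [45, 0, 0, 0, -7, 45, 0, 0, 0, -14, 45, 0, 0, 0, -21, 45, 0, 0, 0, -28, 45, 0, 0, 0, -35]
}}

```text
clock: 11.78
eef_pos: [615.9, -3.5, 212.9]
tool_rot: [-3.141, -0.001, -0.589]
force: [-0.2, -0.1, 0.0]
width: 38.3
gripper_force: 0.0
```

{"name": "arm_command", "arguments": {
  "series": [45, 0, 0, 0, -7, 45, 0, 0, 0, -14, 45, 0, 0, 0, -21, 45, 0, 0, 0, -28, 45, 0, 0, 0, -35]
}}

```text
clock: 12.2
eef_pos: [615.9, -3.6, 212.8]
tool_rot: [3.142, -0.001, 0.022]
force: [0.6, 0.3, -0.2]
width: 38.3
gripper_force: 0.0
```

{"name": "arm_command", "arguments": {
  "series": [45, 0, 0, 0, -7, 45, 0, 0, 0, -14, 45, 0, 0, 0, -21, 45, 0, 0, 0, -28, 45, 0, 0, 0, -35]
}}

```text
clock: 12.62
eef_pos: [616.0, -3.7, 212.8]
tool_rot: [3.141, -0.001, 0.632]
force: [-0.6, -0.3, -0.1]
width: 38.4
gripper_force: 0.0
```

{"name": "arm_command", "arguments": {
  "series": [45, 0, 0, 0, -7, 45, 0, 0, 0, -14, 45, 0, 0, 0, -19, 45, 0, 0, 0, -19, 45, 0, 0, 0, -19]
}}

```text
clock: 13.03
eef_pos: [615.8, -3.9, 212.6]
tool_rot: [3.141, -0.0, 0.954]
force: [0.2, -0.1, 0.2]
width: 38.3
gripper_force: 0.0
```

```bash
python3 - <<'E'
from h import *
s=monitor.read_state();print(s["clock"],s["eef_pos"],s["tool_rot"],s["width"],s["force"],s["qpos"].round(2))
go([550.4,49.3,214],.95)
E
```

```text
13.0333 [615.78158544  -3.89744705 212.60177233] [ 3.14133556e+00 -4.72172199e-04  9.54205728e-01] 38.293912484281 [ 0.17905661 -0.12656666  0.21064712] [ 0.11  0.58 -0.24  1.61  0.16  0.97 -0.8 ]
go [550.4, 49.3, 214] [ 0.56 -8.41 -0.14] roll 0.2
```

{"name": "arm_command", "arguments": {
  "series": [50, 0.2, -2.8, 0, 0, 50, 0.4, -5.6, 0, 0, 50, 0.55, -8.4, 0, 0, 50, 0.55, -8.4, 0, 0, 50, 0.55, -8.4, 0, 0]
}}

```text
clock: 13.45
eef_pos: [549.5, 50.5, 213.0]
tool_rot: [3.141, -0.0, 0.957]
force: [-0.0, -0.4, -0.1]
width: 42.5
gripper_force: 0.0
```

```bash
python3 - <<'E'
from h import *
wing("wrist"); go([550.4,49.3,141],.95)
E
```

```text
13.45 [549.5  50.5 213. ] [ 3.141 -0.     0.957] [-0.  -0.4 -0.1] [ 0.016 -0.063 -0.019] 42.5 0.0
wrist 2059 theta cand [-0.88 -0.9  -0.86 -0.92 -0.84] [9.  9.  9.1 9.2 9.4]
go [550.4, 49.3, 141] [-0.01 -0.03  7.19] roll 0.3
```

{"name": "arm_command", "arguments": {
  "series": [50, 0, 0, 2, 0, 50, 0, 0, 4, 0, 50, 0, 0, 6, 0, 50, 0, 0, 7.2, 0, 18, 0, 0, 7.2, 0]
}}

```text
clock: 13.92
eef_pos: [549.2, 47.6, 137.8]
tool_rot: [-3.139, 0.004, 0.954]
force: [-0.1, 0.1, -0.3]
width: 32.1
gripper_force: 0.0
```

{"name": "arm_command", "arguments": {
  "series": [18, 0, 0, 0, 0, 18, 0, 0, 0, 0, 18, 0, 0, 0, 4, 18, 0, 0, 0, 8, 18, 0, 0, 0, 12]
}}

```text
clock: 14.33
eef_pos: [548.4, 49.3, 140.9]
tool_rot: [-3.14, 0.002, 0.744]
force: [-6.3, 0.9, 0.9]
width: 15.5
gripper_force: 15.0
```

{"name": "arm_command", "arguments": {
  "series": [18, 0, 0, 0, 4, 18, 0, 0, 0, 8, 18, 0, 0, 0, 12, 18, 0, 0, 0, 16, 18, 0, 0, 0, 20]
}}

```text
clock: 14.75
eef_pos: [547.2, 49.8, 141.4]
tool_rot: [-3.139, 0.004, 0.395]
force: [-8.0, 1.5, 3.5]
width: 15.6
gripper_force: 10.4
```

{"name": "arm_command", "arguments": {
  "series": [18, 0, 0, 0, 4, 18, 0, 0, 0, 8, 18, 0, 0, 0, 12, 18, 0, 0, 0, 16, 18, 0, 0, 0, 20]
}}

```text
clock: 15.17
eef_pos: [547.7, 50.6, 141.2]
tool_rot: [-3.14, 0.004, 0.047]
force: [-7.1, 2.4, 3.5]
width: 15.4
gripper_force: 10.2
```

```bash
python3 - <<'E'
from h import *
wing("wrist")
E
```

```text
15.1667 [547.7  50.6 141.2] [-3.14   0.004  0.047] [-7.1  2.4  3.5] [0.555 1.417 0.242] 15.4 10.172653135377914
wrist 2577 theta cand [-0.1  -0.12 -0.08 -0.14 -0.06] [9.4 9.5 9.5 9.6 9.6]
```

{"name": "arm_command", "arguments": {
  "series": [18, 0, 0, 0, 4, 18, 0, 0, 0, 8, 18, 0, 0, 0, 12, 18, 0, 0, 0, 16, 18, 0, 0, 0, 20]
}}

```text
clock: 15.63
eef_pos: [548.0, 51.4, 141.5]
tool_rot: [-3.14, 0.004, -0.301]
force: [-7.2, 4.6, 5.1]
width: 15.8
gripper_force: 20.0
```

{"name": "arm_command", "arguments": {
  "series": [18, 0, 0, 0, 4, 18, 0, 0, 0, 8, 18, 0, 0, 0, 12, 18, 0, 0, 0, 16, 18, 0, 0, 0, 18]
}}

```text
clock: 16.05
eef_pos: [548.0, 52.3, 142.0]
tool_rot: [-3.14, 0.005, -0.614]
force: [-10.8, 5.3, 11.5]
width: 15.6
gripper_force: 30.8
```

```bash
python3 - <<'E'
from h import *
wing("wrist")
E
```

```text
16.05 [548.   52.3 142. ] [-3.14   0.005 -0.614] [-10.8   5.3  11.5] [1.245 2.052 0.562] 15.6 30.8470219373703
wrist 2555 theta cand [0.54 0.56 0.52 0.58 0.5 ] [9.4 9.5 9.5 9.6 9.7]
```

{"name": "arm_command", "arguments": {
  "series": [50, 0, 0, 0, 0, 50, 0, 0, 0, 0, 50, 0, 0, -2.5, 0, 50, 0, 0, -5, 0, 50, 0, 0, -8, 0]
}}

```text
clock: 16.52
eef_pos: [550.3, 48.5, 221.2]
tool_rot: [3.141, -0.0, -0.616]
force: [0.7, -0.1, -0.6]
width: 43.0
gripper_force: 0.0
```

{"name": "arm_command", "arguments": {
  "series": [50, 0, 0, -3, 0, 50, 0, 0, -5, 0, 50, 0, 0, -5, 0, 50, 0, 0, -5, 0, 50, 0, 0, -5, 0]
}}

```text
clock: 16.93
eef_pos: [550.0, 48.9, 270.2]
tool_rot: [-3.142, -0.0, -0.615]
force: [-0.0, 0.4, -0.2]
width: 42.8
gripper_force: 0.0
```

```bash
python3 - <<'E'
from h import *
wing("wrist"); c=wing("scene")
m=viewer.camera_model("wrist"); p,d=viewer.get_image("wrist"); C=cloud(m,d); r,g,b=[p[:,:,i].astype(int) for i in range(3)]
M=(b>80)&(r<60)&(g<b*.6)&(C[...,2]>155)&(C[...,2]<175)&(np.hypot(C[...,0]-596,C[...,1]-55)<140)
if M.sum(): print(M.sum(),np.median(C[M],0))
m=viewer.camera_model("scene"); p2,d=viewer.get_image("scene")
cv2.imwrite("pics/s7.png",np.hstack([cv2.resize(x,None,fx=k,fy=k)[:400,:400] for x,k in((p[:400,80:480],1),(c[160:300,220:360],2.86))])[:,:,::-1])
E
```

```text
16.9333 [550.   48.9 270.2] [-3.142 -0.    -0.615] [-0.   0.4 -0.2] [0.005 0.012 0.028] 42.8 0.0
wrist 835 theta cand [0.46 0.48 0.44 0.5  0.42] [ 9.7  9.7  9.7  9.8 10. ]
16.9833 [549.6  49.  269.6] [ 3.141e+00  1.000e-03 -6.150e-01] [ 0.5 -0.4 -1. ] [ 0.041 -0.045 -0.009] 42.6 0.0
scene 219 theta cand [0.38 0.4  0.42 0.36 0.44] [7.8 7.8 7.9 7.9 7.9]
229 [629.8415745  -48.83700519 166.3410621 ]
```

View pics/s7.png

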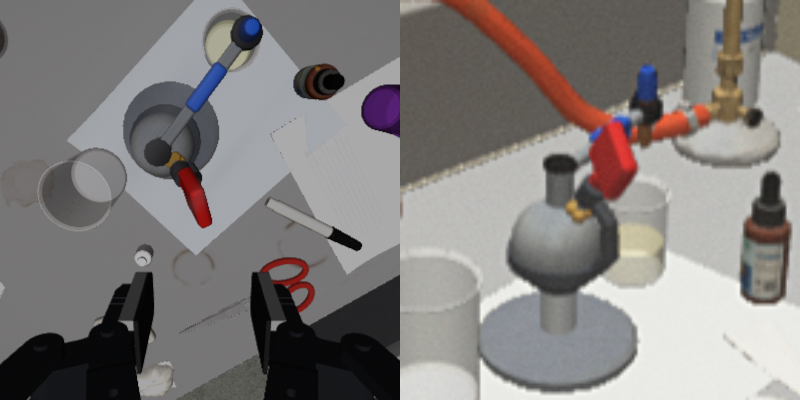

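The final view shows the arm over the small beaker, with the cap about 4 mm off centre. The wing relaxed from about 0.54 to 0.46 rad when released, which means the clamp is at its firm limit. The robot is clear of everything.

```bash
python3 -c "
from cell import workorder
print(workorder.finish_job())"
```

```text
the job is handed in; nothing more can be done
None
```

The job is handed in, with no verdict returned: I eased the wing screw to about -0.88 rad, swung the arm so the electrode stands about 4 mm off the small beaker's centre by camera, and retightened to about 0.46 rad, where the wing sprang back slightly on release, a sign it is firmly clamped.

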